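# Prime a scent diffuser: dip the wick pin, fit the bayonet cap and hold it half-turned

### The job

Take the diffuser's cap out of its stand, dip the tip of its wick pin into the small glass scent pot, then fit the cap fully home in the diffuser's bayonet socket with its fin in line with the round pips. Twist it clockwise (seen from above) against the return spring until the fin points at the single-bar marks, half-way to the lock, and finish while still gripping the cap and holding it there; never turn it on to the lock at the double bars. Leave the scent pot standing in its place and the books, candlestick and clock alone.

Things in the scene. Friction and masses are not known exactly. Their poses are not given: they have to be found in the camera images.
- cap_grip (a point): Centre of the grip fin on top of the loose cap (120 g). The fin is 70 long, 16 thick, 36 high and stands upright on a wooden disc (diameter 75, 8 thick); this point is 24 above the disc's top face, 12 below the fin's top. x runs along the fin, z up. The cap is the same after half a turn. It starts upright in its stand, fin within 0.6 rad of world x.
- cap: The cap. Origin: centre of the disc's underside, 32 below cap_grip; same axes. Below it a round metal plug, diameter 47, 15 long, lower edge chamfered, with two lugs at its lower end along +x and -x, in line with the fin (12 wide, 6 high, 61 from end to end); then the wick pin.
- pin_tip (a point): Lower end of the cap's wick pin, a steel rod of diameter 6, 45 long, on the cap's axis: 60 below the underside of the disc, 92 below cap_grip.
- stand: White ceramic open tube in which the cap waits, its disc resting on the rim: outer diameter 80, inner 69, 66 high, fixed. Origin: centre of its underside on the table. The cap lifts straight up; the pin clears the rim after 60.
- pot_rim (a point): Centre of the mouth of the scent pot, a small open amber glass cup (300 g, loose, empty): 68 across the rim, wall 4, 50 high, narrower below, at least 40 deep inside.
- diffuser: Fixed dark wooden pot, 116 wide at the foot, 104 at the shoulder, 77 high, with an aluminium collar (77 across, 13 high) on it. Origin: centre of the underside. Brass marks on the shoulder, 46 from the axis, on both opposite sides: round pips at the entry notches (along +x and -x), single bars 0.70 rad clockwise from them, two parallel bars at 1.40 rad (lock).
- socket_mouth (a point): Centre of the collar's mouth, 90 above the table. x runs through the two entry notches (17 wide) of its lip; lip 5 thick, bore 52; lug chamber diameter 67, floor 13 below the mouth, with a 24 hole for the pin (free to 80 below). Fully home the plug stands on that floor, cap_grip 34 above the mouth; the fin starts along x and turns clockwise, lugs under the lip.
- half_mark: The single-bar brass marks (half-way position), part of the diffuser. Origin on the socket's axis at table height; x runs along the two bars through the axis, 0.70 rad clockwise from x of socket_mouth. The fin has to lie along this x, either way round.
- twist_ring (a joint): Spring-loaded ring in the socket, pushed round by the lugs once the cap has turned about 0.1 rad clockwise. Value in rad, 0 at rest, growing clockwise: about 0.6 with the fin on the half-way marks; it clicks into lock from 1.15. Return torque 0.02 N m at 0, 0.055 N m half-way: let go, it turns the cap back.
- books: Bystander: two books lying in a stack, 130 by 190 by 40 high. Origin: centre of the underside.
- candlestick: Bystander: glass candlestick with a white unlit candle, 70 wide, 176 high. Origin: centre of the underside.
- clock: Bystander: small wooden clock, 40 by 90 by 60 high. Origin: centre of the underside.
Things that resemble listed ones, but are neither listed nor needed, are in the scene too. What is shaped like the cap but turquoise is not meant.

How it is judged:
On the way, in this order (a step that is already met when the one before it is completed fails the run):
1. the tip of the wick pin is inside the scent pot, at least 8 mm below its rim, the cap held by the gripper (z of pin_tip in the frame of pot_rim between -0.06 and -0.008 m and horizontal distance between pin_tip and pot_rim below 0.03 m and contact force between the fingers and cap above 1 N), for 0.1 s.
2. the cap is fully home in the socket (z of cap_grip in the frame of socket_mouth below 0.0375 m and horizontal distance between cap_grip and socket_mouth below 0.006 m and angle between cap_grip's own z axis and vertical below 0.1 rad), for 0.1 s.
At the end, for the whole second after the job is handed in: Cap fully home (grip point under 37.5 mm above the mouth, within 6 mm of its axis, tilt under 0.1 rad), fin within 0.17 rad of the half-way marks, ring turned over 0.3 rad and still (0.1 rad/s), fingers gripping the cap with over 2 N; scent pot upright (all of step 2 and angle between the x axis of cap_grip and the x axis of half_mark, either way round below 0.17 rad and value of joint twist_ring above 0.3 rad and contact force between the fingers and cap above 2 N and velocity of joint twist_ring between -0.1 and 0.1 rad/s and angle between pot_rim's own z axis and vertical below 0.1 rad); the arm keeps its last pose, push and grip.
It fails at once if the cap is turned on into the lock (ring at 1.15 rad or more) (value of joint twist_ring above 1.15 rad).
It fails at once if the scent pot is tipped or shoved by more than 40 mm (angle between pot_rim's own z axis and vertical above 0.4 rad or distance of pot_rim from where it was at the start of the episode above 0.04 m).
It fails at once if books, candlestick or clock moved by more than 30 mm (distance of any of books, candlestick, clock from where it was at the start of the episode above 0.03 m).
It also fails if it takes over 58 s, if anything falls off the work surface, if the arm or the gripper's body presses on something with over 40 N, if the wrist force passes 120 N, or if a joint passes its speed limit or range.

### The arm

A 6-joint arm with a two-finger parallel gripper is mounted at the origin on the work surface. World frame = base frame: x ahead of the robot, y to its left, z up, the work surface at z = 0. Lengths are in m, angles in rad, forces in N, time in s.
With the tool pointing down it reaches from about 0.35 to 0.975 m from the base axis. Payload 4.9 kg.
Tool frame: the origin (TCP) lies midway between the tips of the shut fingers; the grasp point (between the pads) lies 19 mm behind it; z points along the fingers, y is the direction in which the jaws open and shut (so a half turn about z gives the same grasp; the last joint's range is limited). The gripper opens to 85 mm and grips with 20 to 120 N. Pads are 22 mm wide; open, the fingers measure 114 mm over their backs; the gripper's body (76 mm by 85 mm) begins 54 mm behind the grasp point. The pads swing forward as they close: fully open they stand 13 mm farther back than shut.
Start: joints at [-1.434, 0.053, 1.613, -0, 1.476, -0.119], TCP at [0.158, -0.605, 0.206] pointing down, gripper open.
Joint ranges: [-3.01, 3.01], [-1.01, 2.22], [0.06, 2.58], [-1.02, 4.17], [0.09, 2.62], [-3.14, 3.14]. Speed limits (rad/s): [2.57, 2.57, 3.14, 3.14, 3.14, 3.14].

### API

Orientations are given as a rotation vector (axis times angle).
In Python, from station import ctrl gives the robot as it stands.
- The arm moves only by the tool apply_moves, never from a script. Its argument "rows" is a list of rows, each a list of 6 numbers: the shift along the tool's x, y, z in cm, then the turn, a rotation vector about the tool's x, y, z in units of 5 degrees (1.0 is 5 degrees). In form: [[x, y, z, rx, ry, rz], ...]. A call has 1 to 20 rows; each row is the pose to reach, as a shift and turn from the pose measured when the call began, along the tool's axes at that moment; what a row does not reach only later rows make up. A row lasts 1/10 s, in which the tool goes at most 50 mm and 8.59 degrees, less where a joint would pass 70% of its speed; a pose out of reach is approached as far as the arm can. A call with a gripper value outside its range is refused whole. "grip" is the closure, from 0 (fully open) to 1 (shut), set as the call begins (left out, the last holds). The fingers move at their own pace and stop on an object; "squeeze" is the grip in N (left out, the last holds). Time passes only in rows, so rows that repeat a pose let the fingers close. It gives the time, the measured TCP pose, the force and the opening at its end, in the units of the state.
- ctrl.get_obs(): the state, without advancing time (a new reading comes with each control period).
- ctrl.get_image(name): name is "side" or "top"; returns a dict with "color" (384x512x3 uint8, blue, green, red), "mtx" (3x3 intrinsics, pixels), "rvec" (rotation vector, rad) and "tvec" (3), from world to camera coordinates, as OpenCV has them. Camera axes: x right, y down, z forward; pixel columns grow to the right and rows downward; lengths in m; the calibration is good to about 2 mm. A picture is of the moment at which its call begins. There is no depth.
- ctrl.finish_job(): hands the job in, once; it reports no verdict.
The state is a dict: "t": time; "q": joint angles; "dq": joint speeds; "effort": joint torques, N m; "tool_pos": TCP position; "tool_rot": TCP orientation; "contact_force": force on the tool from outside, world axes, zero at the start; "wrist_torque": the same for the moment, N m; "opening": finger opening in m.
Only numpy, scipy, OpenCV 4.12 (cv2) and the standard library are available. Lean on these libraries where they do the work, as an engineer would, in place of code of your own. Each camera call takes 0.05 s, during which the arm holds its last target.

## Working session

There is one attempt and no reset: what is moved stays moved. The work goes in short steps, Python scripts to look and compute and a tool call to move; the robot and the scene stay as the last step left them, time stands still between calls to the robot, and variables do not carry over. Pictures are saved under pics/ and viewed, and the job is handed in when it is done.

Besides the shell and the picture viewer there is one more tool, called after "Emit:" as name(argument=value, ...) on one line, values as JSON. apply_moves: Moves the arm, as the interface text tells. Its arguments: {"type":"object","properties":{"rows":{"type":"array","items":{"type":"array","items":{"type":"number"}}},"grip":{"type":"number"},"squeeze":{"type":"number"}},"required":["rows"]}

```bash
mkdir -p pics; cat > h.py <<'E'
import numpy as np, cv2, sys
from station import ctrl
def cam(n):
    d=ctrl.get_image(n); R=cv2.Rodrigues(np.array(d["rvec"],float))[0]; d["R"]=R; d["t"]=np.array(d["tvec"],float).ravel(); d["c"]=-R.T@d["t"]; d["K"]=np.array(d["mtx"],float); return d
def ray(d,u,v):
    r=d["R"].T@np.linalg.inv(d["K"])@np.array([u,v,1.]); return d["c"],r/np.linalg.norm(r)
def plane(d,u,v,z):
    c,r=ray(d,u,v); return c+r*(z-c[2])/r[2]
def proj(d,p):
    q=d["K"]@(d["R"]@np.array(p,float)+d["t"]); return q[:2]/q[2]
def crop(im,u0,v0,u1,v1,s,f):
    cv2.imwrite(f,cv2.resize(im[v0:v1,u0:u1],None,fx=s,fy=s,interpolation=cv2.INTER_CUBIC))
E
python3 - <<'E'
from h import *
for n in("top","side"):
    d=cam(n); cv2.imwrite(f"pics/{n}0.png",d["color"]); print(n,d["c"],d["K"][0,0],d["R"][2])
    np.save(f"{n}0.npy",d["color"])
print(ctrl.get_obs())
E
```

```text
top [4.59237258e-01 6.94219836e-04 9.18016786e-01] 381.71432749581146 [ 0.18003282 -0.02536823 -0.98333343]
side [ 0.31307009 -0.60092049  0.87291354] 407.70200119568716 [ 0.27894718  0.56227869 -0.77848002]
{'t': 0.1, 'q': array([-1.43399183e+00,  5.33564289e-02,  1.61416016e+00,  3.96149012e-05,
        1.47600374e+00, -1.19005398e-01]), 'dq': array([ 0.00093864, -0.00150882, -0.00136153, -0.00019399,  0.00023234,
        0.00118151]), 'effort': array([-1.35657894e-03, -3.94906640e+01, -3.71364570e+01, -1.79342046e-04,
        3.90363566e-03,  2.25056795e-05]), 'tool_pos': array([ 0.15806781, -0.6040479 ,  0.20514327]), 'tool_rot': array([-3.11401852e+00, -4.00478699e-01, -3.49707306e-05]), 'contact_force': array([ 0.40429535,  0.30313849, -0.19639563]), 'wrist_torque': array([-0.02116363,  0.04933712, -0.05906899]), 'opening': 0.08571463070590962}
```

```bash
ls -la
```

```text
total 1176
drwxr-xr-x  3 agent agent   4096 Dec  6 22:07 .
drwxr-xr-x 23 root  root    4096 Dec  6 22:07 ..
-rw-r--r--  1 agent agent    627 Dec  6 22:07 h.py
drwxr-xr-x  2 agent agent   4096 Dec  6 22:07 pics
-rw-r--r--  1 agent agent 589952 Dec  6 22:07 side0.npy
-rw-r--r--  1 agent agent 589952 Dec  6 22:07 top0.npy
```

View pics/top0.png

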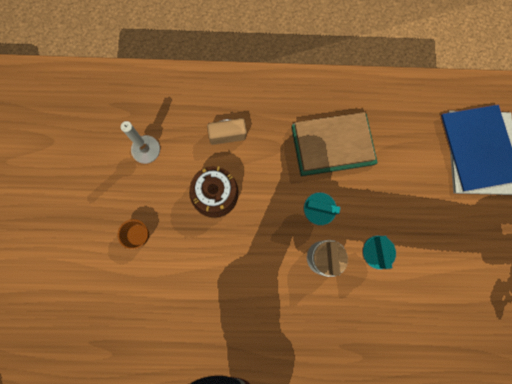

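View pics/side0.png

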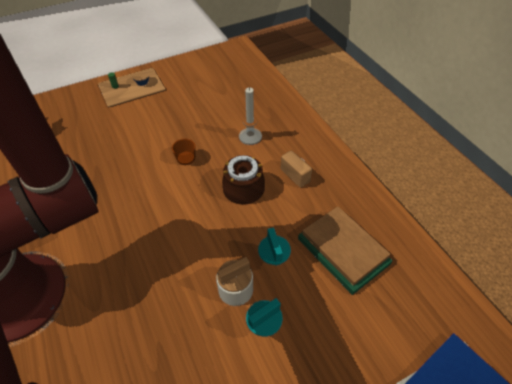

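The candidates for the cap, by pixel in the top view, are the wooden cap in the white tube (328,258), a turquoise cap (321,208) and a turquoise cap (379,252). I choose the wooden one in the white ceramic stand. The amber pot is at (134,234) and the diffuser at (213,190). Next I check these in close crops.

```bash
python3 - <<'E'
import numpy as np, cv2
from h import crop
t=np.load("top0.npy"); s=np.load("side0.npy")
def c(im,u,v,w): return cv2.resize(im[v-w:v+w,u-w:u+w],(390,290*390//390+100),interpolation=cv2.INTER_CUBIC)
a=c(t,328,255,35);b=c(t,213,190,35)
cv2.imwrite("pics/c1.png",np.hstack([a,b]))
a=c(s,236,280,35);b=c(s,243,178,35)
cv2.imwrite("pics/c2.png",np.hstack([a,b]))
a=c(t,134,234,35);b=c(s,185,151,35)
cv2.imwrite("pics/c3.png",np.hstack([a,b]))
E
```

```text
(no output)
```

View pics/c1.png

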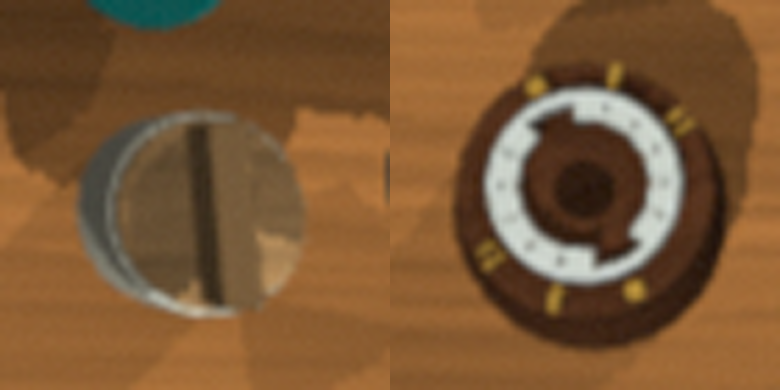

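View pics/c2.png

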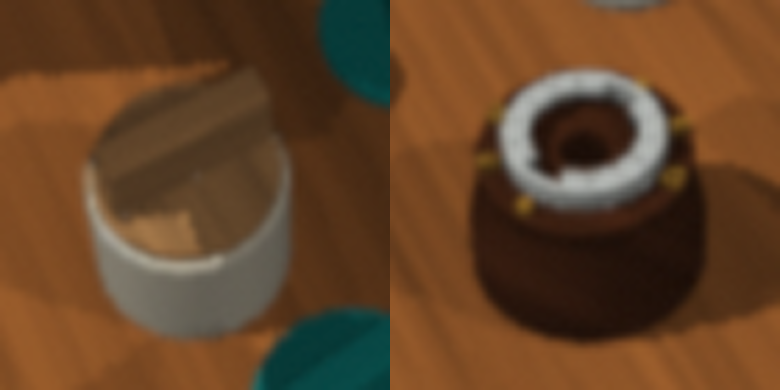

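View pics/c3.png

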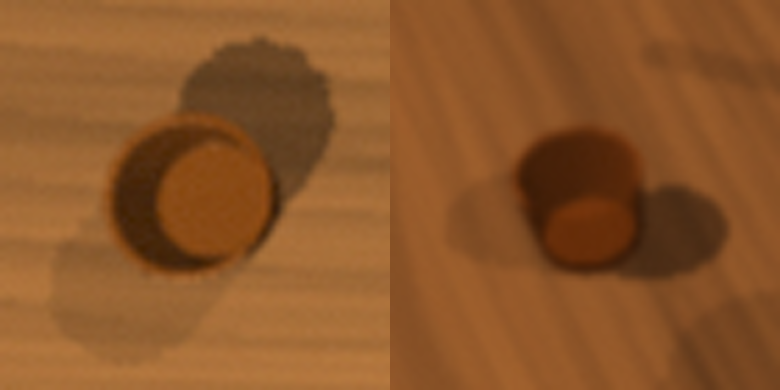

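```bash
python3 - <<'E'
from h import *
T=cam("top");S=cam("side")
for n,D,(u,v) in(("top",T,(213,190)),("side",S,(243,178))):
    im=D["color"]; hsv=cv2.cvtColor(im,cv2.COLOR_BGR2HSV)
    w=np.zeros(im.shape[:2],np.uint8); cv2.circle(w,(u,v),30 if n=="top" else 26,255,-1)
    # brass
    m=cv2.inRange(hsv,(18,110,100),(32,255,255))&w
    k,l,st,ce=cv2.connectedComponentsWithStats(m)
    for i in range(1,k):
        if st[i,4]>=3: print(n,"brass",st[i,4],ce[i].round(1),plane(D,*ce[i],0.077).round(4))
    m=cv2.inRange(hsv,(0,0,130),(180,70,255))&w
    c=max(cv2.findContours(m,0,cv2.CHAIN_APPROX_NONE)[0],key=cv2.contourArea)[:,0]
    h=cv2.convexHull(c)[:,0]
    P=np.array([plane(D,*p,0.090)[:2] for p in h]) 
    A=np.c_[2*P,np.ones(len(P))]; s=np.linalg.lstsq(A,(P**2).sum(1),rcond=None)[0]
    print(n,"collar",s[:2],np.sqrt(s[2]+s[0]**2+s[1]**2))
    # amber pot
for n,D,(u0,v0,u1,v1) in(("top",T,(293,220,363,290)),("side",S,(201,245,271,315))):
    crop(D["color"],u0,v0,u1,v1,8,f"pics/d_{n}.png")
E
```

```text
top brass 12 [217.9 167.9] [0.6464 0.0381 0.077 ]
top brass 13 [203.6 170.1] [0.6406 0.07   0.077 ]
top brass 14 [229.7 176.4] [0.6277 0.011  0.077 ]
top brass 16 [195.8 200.2] [0.5719 0.0848 0.077 ]
top brass 14 [221.5 206.7] [0.5588 0.0274 0.077 ]
top brass 13 [207.2 208.2] [0.5547 0.0589 0.077 ]
top collar [0.59888835 0.0483605 ] 0.03832496857374267
side brass 3 [227. 163.] [0.5726 0.0896 0.077 ]
side brass 4 [231.5 179.5] [0.5592 0.032  0.077 ]
side collar [0.59833092 0.05020247] 0.038242694484860874
```

View pics/d_top.png

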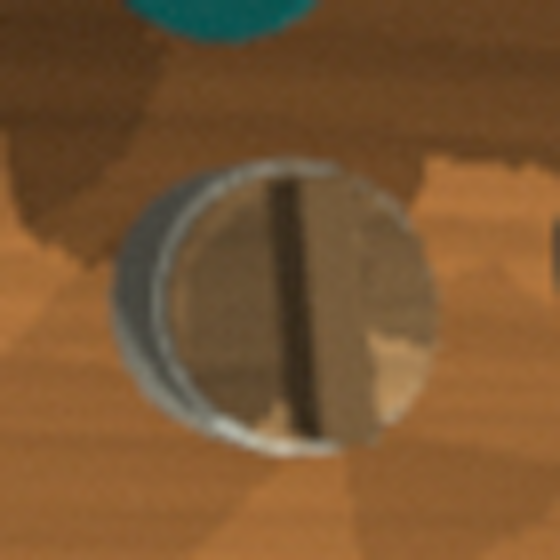

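View pics/d_side.png

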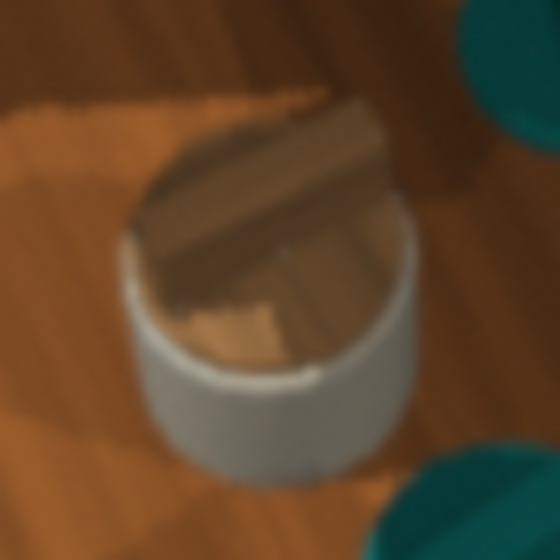

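```bash
python3 - <<'E'
from h import *
T=cam("top");S=cam("side")
def f(D,o,x,y,z): return plane(D,(x+.5)/8-.5+o[0],(y+.5)/8-.5+o[1],z)
o=(293,220)
for nm,pts in(("topfin",[(302,180),(322,435),(347,178),(378,442)]),):
    P=np.array([f(T,o,*p,.110)[:2] for p in pts]);print(nm,P.round(4),P.mean(0))
    for a,b in((0,1),(2,3)): v=P[a]-P[b];print(np.arctan2(v[1],v[0]),np.linalg.norm(v))
    print("width",np.linalg.norm(P[0]-P[2]),np.linalg.norm(P[1]-P[3]))
o=(201,245)
P=np.array([f(S,o,*p,.110)[:2] for p in[(355,97),(132,215),(388,140),(165,258)]]);print("side",P.round(4),P.mean(0))
for a,b in((0,1),(2,3)): v=P[a]-P[b];print(np.arctan2(v[1],v[0]),np.linalg.norm(v))
print("width",np.linalg.norm(P[0]-P[2]),np.linalg.norm(P[1]-P[3]))
# stand: white-ish mask rim
def circ(P):
    A=np.c_[2*P,np.ones(len(P))]; s=np.linalg.lstsq(A,(P**2).sum(1),rcond=None)[0]; return s[:2],np.sqrt(s[2]+s[0]**2+s[1]**2)
# disc edge clicks top (8x)
print("disc", circ(np.array([f(T,(293,220),*p,.074)[:2] for p in[(437,300),(432,260),(405,215),(170,280),(165,320),(185,380),(425,370),(220,205)]])))
print("rim side", circ(np.array([f(S,o,*p,.066)[:2] for p in[(122,240),(135,300),(165,350),(210,380),(270,390),(330,378),(380,340),(410,290),(418,240)]])))
# pot
for n,D,(u,v) in(("top",T,(134,234)),("side",S,(185,151))):
    hsv=cv2.cvtColor(D["color"],cv2.COLOR_BGR2HSV); x,y=u-14,v-14
    m=cv2.inRange(hsv,(3,190,40),(18,255,255)); w=np.zeros_like(m); cv2.circle(w,(u,v),20,255,-1); m&=w
    cs=cv2.findContours(m,0,cv2.CHAIN_APPROX_NONE)[0]; c=max(cs,key=cv2.contourArea); print(n,cv2.boundingRect(c),cv2.contourArea(c))
# clicks
s=70/390
def g(D,x,y,u0,v0,z): return plane(D,(x+.5)*s-.5+u0,(y+.5)*s-.5+v0,z)[:2]
print("pot top",circ(np.array([g(T,*p,99,199,.05) for p in[(108,195),(120,155),(150,122),(190,112),(235,122),(115,235),(145,265),(180,275),(215,268)]])))
print("pot side",circ(np.array([g(S,*p,150,116,.05) for p in[(125,180),(135,150),(165,132),(195,127),(225,133),(245,150),(252,175)]])))
E
```

```text
topfin [[ 0.4853 -0.2049]
 [ 0.4199 -0.2087]
 [ 0.4861 -0.2168]
 [ 0.4184 -0.2233]] [ 0.45244286 -0.21341677]
0.058438462427850744 0.06549609123721203
0.09539041300319791 0.06796614112181476
width 0.011977912760528153 0.014679444777780479
side [[ 0.4842 -0.2025]
 [ 0.4176 -0.2073]
 [ 0.4863 -0.218 ]
 [ 0.4202 -0.2224]] [ 0.45206184 -0.21257712]
0.07231082199478948 0.06674565599353752
0.06656686225499778 0.06615961966137467
width 0.01563121491132183 0.015300908200909367
disc (array([ 0.45136484, -0.21375787]), np.float64(0.03751646587323194))
rim side (array([ 0.45288048, -0.21186752]), np.float64(0.03995048791952539))
top (117, 219, 32, 30) 683.0
side (171, 137, 25, 29) 519.5
pot top (array([0.49796081, 0.22536107]), np.float64(0.032658527067048554))
pot side (array([0.4974884 , 0.22835335]), np.float64(0.0324240012177648))
```

```bash
cat >> h.py <<'E'
def goto(x,y,z,yaw):
    """row for TCP at x,y,z, straight down, tool x at yaw (mod pi nearest)"""
    o=ctrl.get_obs(); R=cv2.Rodrigues(np.array(o["tool_rot"],float))[0]; p=np.array(o["tool_pos"])
    cur=np.arctan2(R[1,0],R[0,0]); yaw=cur+((yaw-cur+np.pi/2)%np.pi-np.pi/2)
    c,s=np.cos(yaw),np.sin(yaw); Rt=np.array([[c,s,0],[s,-c,0],[0,0,-1.]])
    d=R.T@(np.array([x,y,z])-p)*100; r=cv2.Rodrigues(R.T@Rt)[0].ravel()*180/np.pi/5
    print("row",d.round(2),r.round(3),"| pos",p.round(4),"yaw",round(cur,4),"F",np.round(o["contact_force"],1),"open",round(o["opening"],4),"t",o["t"],"q",np.round(o["q"],2))
E
python3 -c "
from h import *
goto(.452,-.2128,.17,.07)"
```

```text
row [ 38.34 -30.45   3.61] [-9.000e-03 -1.000e-03  2.129e+00] | pos [ 0.1581 -0.6044  0.2058] yaw 0.2558 F [ 0.1 -0.4  0.8] open 0.0855 t 0.3 q [-1.43  0.05  1.61  0.    1.48 -0.12]
```

Emit:
apply_moves(rows=[[38.3, -30.5, 2, 0, 0, 2.13], [38.3, -30.5, 2, 0, 0, 2.13], [38.3, -30.5, 2, 0, 0, 2.13], [38.3, -30.5, 2, 0, 0, 2.13], [38.3, -30.5, 2, 0, 0, 2.13], [38.3, -30.5, 2, 0, 0, 2.13], [38.3, -30.5, 2, 0, 0, 2.13], [38.3, -30.5, 2, 0, 0, 2.13], [38.3, -30.5, 2, 0, 0, 2.13], [38.3, -30.5, 2, 0, 0, 2.13], [38.3, -30.5, 3.5, 0, 0, 2.13], [38.3, -30.5, 3.5, 0, 0, 2.13], [38.3, -30.5, 3.5, 0, 0, 2.13], [38.3, -30.5, 3.5, 0, 0, 2.13]], grip=0.35, squeeze=60)

```text
t: 1.7
tool_pos: [0.451, -0.2136, 0.1714]
tool_rot: [-3.139, -0.107, -0.0]
contact_force: [-0.4, -0.0, -0.6]
opening: 0.0555
```

```bash
python3 -c "
from h import *
goto(.452,-.2128,.080,.07)
d=cam('side');crop(d['color'],170,150,330,320,4,'pics/e.png')"
```

```text
row [ 0.11 -0.07  9.14] [-0.004 -0.001 -0.025] | pos [ 0.451  -0.2136  0.1714] yaw 0.0679 F [-0.4 -0.  -0.6] open 0.0555 t 1.7 q [-0.59 -0.23  1.94  0.    1.44  0.91]
```

View pics/e.png

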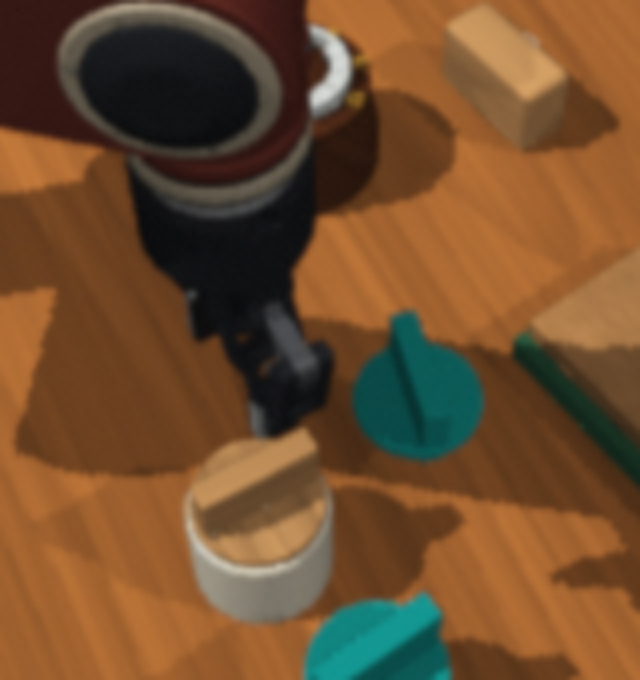

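The picture shows the gripper straight over the wooden cap (fin from about (195,490) to (310,440) in the crop), with the turquoise caps clear of the fingers. Now I descend and grip.

Emit:
apply_moves(rows=[[0.1, -0.1, 3, 0, 0, 0], [0.1, -0.1, 6, 0, 0, 0], [0.1, -0.1, 8, 0, 0, 0], [0.1, -0.1, 9, 0, 0, 0], [0.1, -0.1, 9.1, 0, 0, 0], [0.1, -0.1, 9.1, 0, 0, 0]])

```text
t: 2.35
tool_pos: [0.4525, -0.2133, 0.0816]
tool_rot: [3.139, 0.105, 0.002]
contact_force: [-0.0, -0.5, -0.2]
opening: 0.0556
```

Emit:
apply_moves(rows=[[0, 0, 0, 0, 0, 0], [0, 0, 0, 0, 0, 0], [0, 0, 0, 0, 0, 0], [0, 0, 0, 0, 0, 0], [0, 0, 0, 0, 0, 0], [0, 0, 0, 0, 0, 0], [0, 0, 0, 0, 0, 0], [0, 0, 0, 0, 0, 0]], grip=1, squeeze=60)

```text
t: 3.15
tool_pos: [0.4533, -0.2138, 0.0831]
tool_rot: [3.138, 0.105, 0.005]
contact_force: [-1.2, 1.1, 5.5]
opening: 0.0126
```

```bash
python3 -c "
from h import *
goto(.452,-.2128,.20,.07)"
```

```text
row [ -0.09  -0.09 -11.69] [ 0.022 -0.036 -0.033] | pos [ 0.4533 -0.2138  0.0831] yaw 0.0671 F [-1.2  1.1  5.5] open 0.0126 t 3.15 q [-0.59 -0.14  2.01  0.    1.27  0.91]
```

Emit:
apply_moves(rows=[[0, 0, -2, 0, 0, 0], [0, 0, -4, 0, 0, 0], [0, 0, -7, 0, 0, 0], [0, 0, -10, 0, 0, 0], [0, 0, -13, 0, 0, 0], [0, 0, -13, 0, 0, 0], [0, 0, -13, 0, 0, 0]])

```text
t: 3.85
tool_pos: [0.4528, -0.2135, 0.2128]
tool_rot: [3.138, 0.106, 0.005]
contact_force: [-0.9, -0.8, -3.1]
opening: 0.0125
```

```bash
python3 -c "
from h import *
goto(.498,.227,.21,.07)
d=cam('side');crop(d['color'],150,100,330,320,3,'pics/f.png')
d=cam('top');crop(d['color'],240,130,440,330,3,'pics/f2.png')"
```

```text
row [  7.47 -43.65   0.21] [ 0.025 -0.038 -0.031] | pos [ 0.4528 -0.2135  0.2128] yaw 0.0673 F [-0.9 -0.8 -3.1] open 0.0125 t 3.85 q [-0.59 -0.26  1.89  0.    1.51  0.91]
```

View pics/f.png

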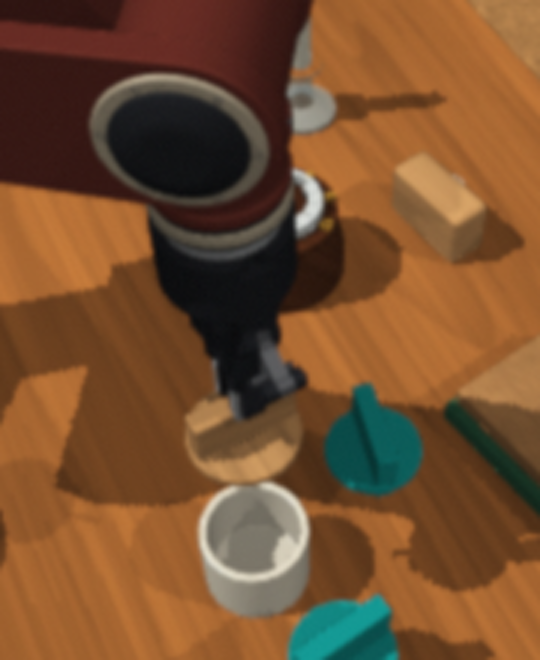

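View pics/f2.png

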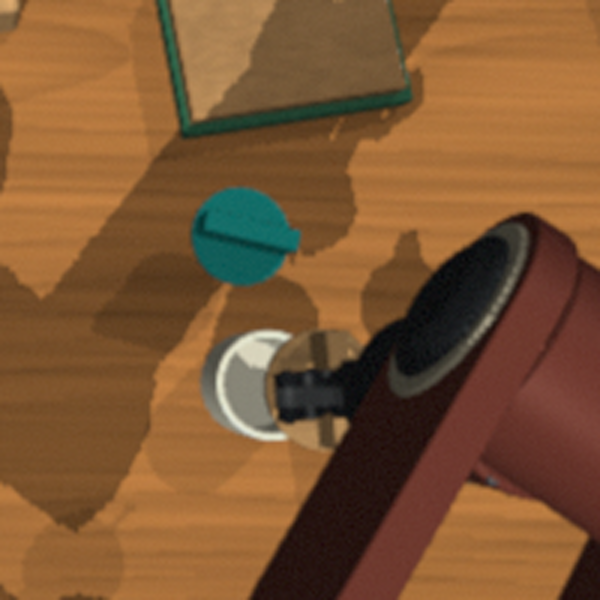

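Emit:
apply_moves(rows=[[7.5, -43.7, 0, 0, 0, 0], [7.5, -43.7, 0, 0, 0, 0], [7.5, -43.7, 0, 0, 0, 0], [7.5, -43.7, 0, 0, 0, 0], [7.5, -43.7, 0, 0, 0, 0], [7.5, -43.7, 0, 0, 0, 0], [7.5, -43.7, 0, 0, 0, 0], [7.5, -43.7, 0, 0, 0, 0], [7.5, -43.7, 0, 0, 0, 0], [7.5, -43.7, 0, 0, 0, 0], [7.5, -43.7, 0, 0, 0, 0], [7.5, -43.7, 0, 0, 0, 0], [7.5, -43.7, 0, 0, 0, 0]])

```text
t: 5.25
tool_pos: [0.4972, 0.2269, 0.2101]
tool_rot: [3.14, 0.103, -0.001]
contact_force: [0.2, 0.2, -2.5]
opening: 0.0126
```

```bash
python3 -c "
from h import *
goto(.498,.227,.102,.07)
d=cam('side');crop(d['color'],130,90,250,210,5,'pics/g.png')
d=cam('top');crop(d['color'],70,170,190,290,5,'pics/g2.png')"
```

```text
row [ 9.000e-02 -1.000e-02  1.081e+01] [ 0.002  0.01  -0.052] | pos [0.4972 0.2269 0.2101] yaw 0.0654 F [ 0.2  0.2 -2.5] open 0.0126 t 5.25 q [ 0.29 -0.14  1.79 -0.    1.49  1.8 ]
```

View pics/g.png

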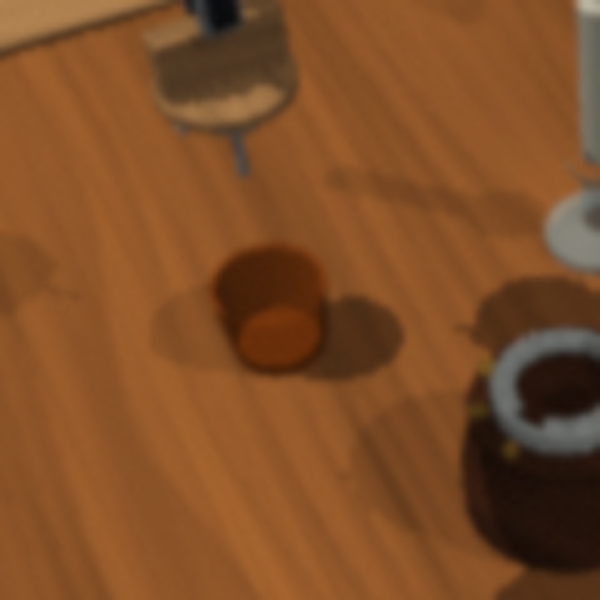

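View pics/g2.png

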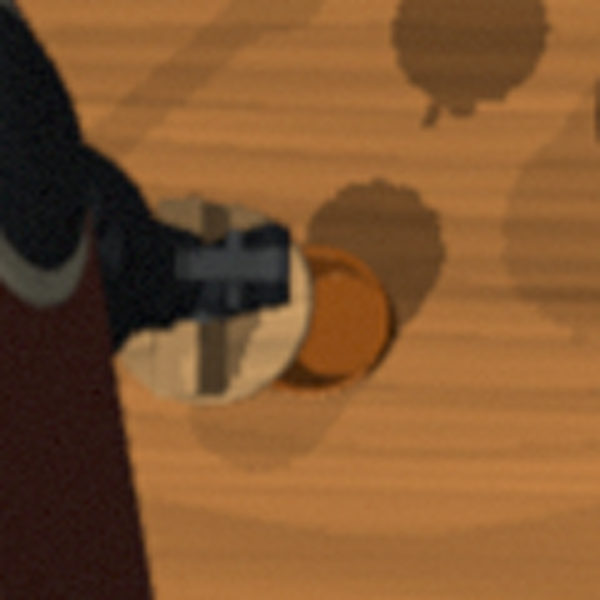

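The pin tip shows at (243,175) in the side crop, above the pot mouth at (270,275). I check the cap's in-hand offset numerically before going down.

```bash
python3 -c "
from h import *
T=cam('top');S=cam('side')
f=lambda D,o,x,y,z: plane(D,(x+.5)/5-.5+o[0],(y+.5)/5-.5+o[1],z)
print('pin',f(S,(130,90),243,176,.134))
def circ(P):
    A=np.c_[2*P,np.ones(len(P))]; s=np.linalg.lstsq(A,(P**2).sum(1),rcond=None)[0]; return s[:2],np.sqrt(s[2]+s[0]**2+s[1]**2)
pts=[(160,203),(185,196),(285,220),(303,245),(310,290),(300,335),(275,375),(240,397),(205,404),(165,395),(130,372)]
print('disc',circ(np.array([f(T,(70,170),*p,.201)[:2] for p in pts])))
P=[f(S,(130,90),*p,.201-.004)[:2] for p in [(155,85),(175,118),(200,128),(230,130),(265,120),(290,98)]]
print(circ(np.array(P)))
"
```

```text
pin [0.49521123 0.22649419 0.134     ]
disc (array([0.49843534, 0.22658033]), np.float64(0.03885326463955664))
(array([0.49673815, 0.22614745]), np.float64(0.03619793356082744))
```

Emit:
apply_moves(rows=[[0.1, 0, 3, 0, 0, 0], [0.1, 0, 6, 0, 0, 0], [0.1, 0, 9, 0, 0, 0], [0.1, 0, 10.8, 0, 0, 0], [0.1, 0, 10.8, 0, 0, 0], [0.1, 0, 10.8, 0, 0, 0], [0.1, 0, 10.8, 0, 0, 0], [0.1, 0, 10.8, 0, 0, 0], [0.1, 0, 10.8, 0, 0, 0]])

```text
t: 6.35
tool_pos: [0.4994, 0.2277, 0.1043]
tool_rot: [-3.139, -0.103, -0.004]
contact_force: [-0.0, -0.4, -1.7]
opening: 0.0119
```

```bash
python3 -c "
from h import *
goto(.498,.227,.102,.07)
d=cam('side');crop(d['color'],130,90,250,210,5,'pics/i.png')
d=cam('top');crop(d['color'],70,170,190,290,5,'pics/i2.png')"
```

```text
row [-0.15  0.06  0.23] [-0.009 -0.031 -0.049] | pos [0.4994 0.2277 0.1043] yaw 0.0657 F [-0.  -0.4 -1.7] open 0.0119 t 6.35 q [ 0.29 -0.05  1.89  0.    1.3   1.8 ]
```

View pics/i.png

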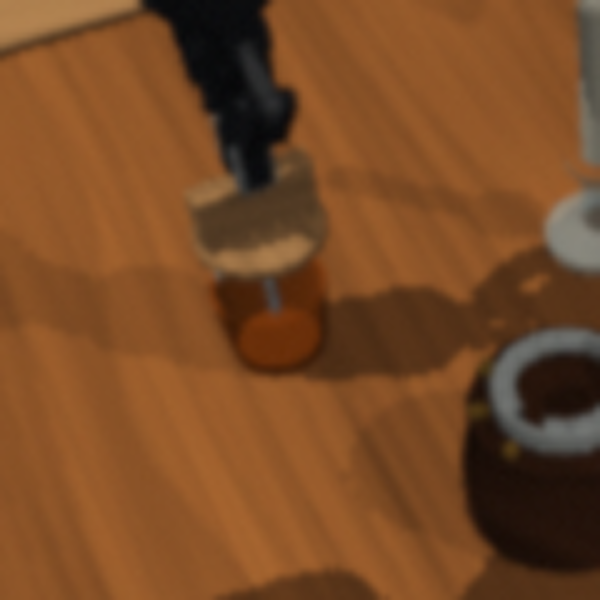

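The pin tip is inside the pot at (272,308) in the crop, well below the rim. Next I lift and move over the socket, turning the fin to the pip direction (yaw 0.48).

Emit:
apply_moves(rows=[[0, 0, -3, 0, 0, 0], [0, 0, -6, 0, 0, 0], [0, 0, -9, 0, 0, 0], [0, 0, -11.5, 0, 0, 0], [0, 0, -11.5, 0, 0, 0], [0, 0, -11.5, 0, 0, 0]])

```text
t: 7.05
tool_pos: [0.4988, 0.2275, 0.2185]
tool_rot: [-3.139, -0.103, -0.003]
contact_force: [-0.1, 0.1, -2.5]
opening: 0.0121
```

```bash
python3 -c "
from h import *
goto(.5995,.049,.20,.48)"
```

```text
row [ 8.87 18.48  1.86] [-3.000e-03 -2.700e-02 -4.746e+00] | pos [0.4988 0.2275 0.2185] yaw 0.0658 F [-0.1  0.1 -2.5] open 0.0121 t 7.05 q [ 0.29 -0.14  1.78  0.    1.5   1.8 ]
```

Emit:
apply_moves(rows=[[8.9, 18.5, 0, 0, 0, -4.75], [8.9, 18.5, 0, 0, 0, -4.75], [8.9, 18.5, 0, 0, 0, -4.75], [8.9, 18.5, 0, 0, 0, -4.75], [8.9, 18.5, 0, 0, 0, -4.75], [8.9, 18.5, 0, 0, 0, -4.75], [8.9, 18.5, 1.8, 0, 0, -4.75], [8.9, 18.5, 1.8, 0, 0, -4.75], [8.9, 18.5, 1.8, 0, 0, -4.75]])

```text
t: 7.95
tool_pos: [0.5985, 0.0502, 0.1992]
tool_rot: [-3.049, -0.749, 0.001]
contact_force: [-0.1, 0.1, -0.4]
opening: 0.0122
```

```bash
python3 -c "
from h import *
goto(.5995,.049,.20,.48)
d=cam('side');crop(d['color'],190,90,290,210,5,'pics/k.png')
d=cam('top');crop(d['color'],150,130,270,250,5,'pics/k2.png')"
```

```text
row [ 0.04  0.15 -0.08] [-0.018  0.001  0.022] | pos [0.5985 0.0502 0.1992] yaw 0.4819 F [-0.1  0.1 -0.4] open 0.0122 t 7.95 q [-0.04  0.    1.68  0.    1.46  1.05]
```

View pics/k.png

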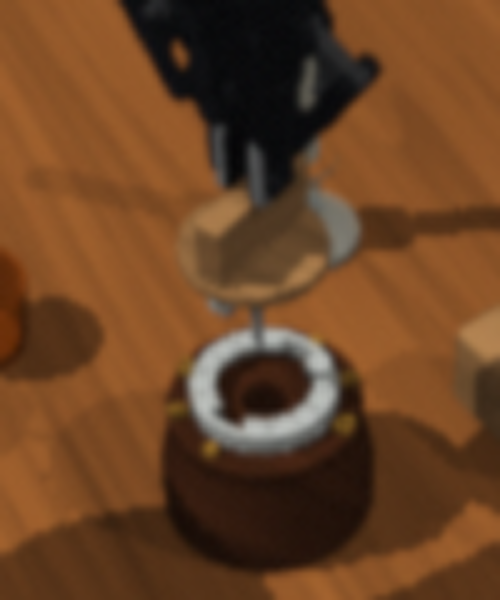

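View pics/k2.png

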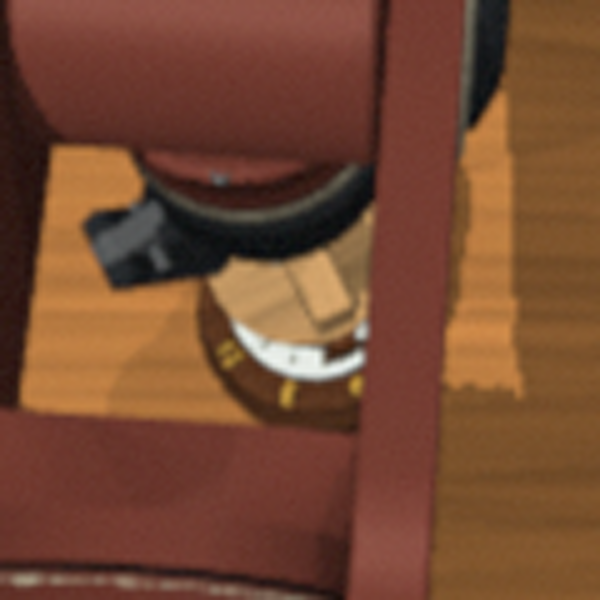

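```bash
python3 -c "
from h import *
T=cam('top');S=cam('side')
f=lambda D,o,x,y,z: plane(D,(x+.5)/5-.5+o[0],(y+.5)/5-.5+o[1],z)[:2]
for x,y in((258,340),(258,345)): print('pin',f(S,(190,90),x,y,.122))
P=[f(T,(150,130),*p,.226) for p in[(287,268),(320,329),(318,255),(352,307)]]
print(P)
for a,b in((0,1),(2,3)): v=P[a]-P[b];print(np.arctan2(v[1],v[0]))
c=(P[1]+P[3])/2; print('end->centre',c+.035*np.array([np.cos(.48),np.sin(.48)]))
def circ(P):
    A=np.c_[2*P,np.ones(len(P))]; s=np.linalg.lstsq(A,(P**2).sum(1),rcond=None)[0]; return s[:2],np.sqrt(s[2]+s[0]**2+s[1]**2)
pts=[(178,250),(190,275),(215,293),(245,301),(275,297),(305,285),(325,265)]
print(circ(np.array([f(S,(190,90),*p,.184) for p in pts])))
pts=[(212,283),(225,305),(245,322),(270,336),(300,344),(330,342),(360,328)]
print(circ(np.array([f(T,(150,130),*p,.190) for p in pts])))
"
```

```text
pin [0.59752528 0.05095738]
pin [0.59602711 0.04783731]
[array([0.58398152, 0.05058042]), array([0.56161993, 0.03771094]), array([0.58912789, 0.03937406]), array([0.57004682, 0.02627848])]
0.5222230826144997
0.601480936465513
end->centre [0.5968782  0.04815698]
(array([0.59948749, 0.05423928]), np.float64(0.03657892297230334))
(array([0.60130029, 0.04555461]), np.float64(0.040093119933244374))
```

Emit:
apply_moves(rows=[[0, 0.1, 2, 0, 0, 0], [0, 0.1, 4, 0, 0, 0], [0, 0.1, 6, 0, 0, 0], [0, 0.1, 6.6, 0, 0, 0], [0, 0.1, 6.6, 0, 0, 0], [0, 0.1, 6.6, 0, 0, 0]])

```text
t: 8.75
tool_pos: [0.6015, 0.0487, 0.1369]
tool_rot: [3.051, 0.749, 0.009]
contact_force: [0.1, 0.9, -1.2]
opening: 0.0123
```

```bash
python3 -c "
from h import *
goto(.5995,.049,.109,.48)
d=cam('side');crop(d['color'],190,120,290,220,6,'pics/l.png')
d=cam('top');crop(d['color'],150,130,270,250,5,'pics/l2.png')"
```

```text
row [-0.18 -0.13  2.79] [ 0.021 -0.06   0.015] | pos [0.6015 0.0487 0.1369] yaw 0.4813 F [ 0.1  0.9 -1.2] open 0.0123 t 8.75 q [-0.04  0.05  1.73  0.    1.35  1.05]
```

View pics/l.png

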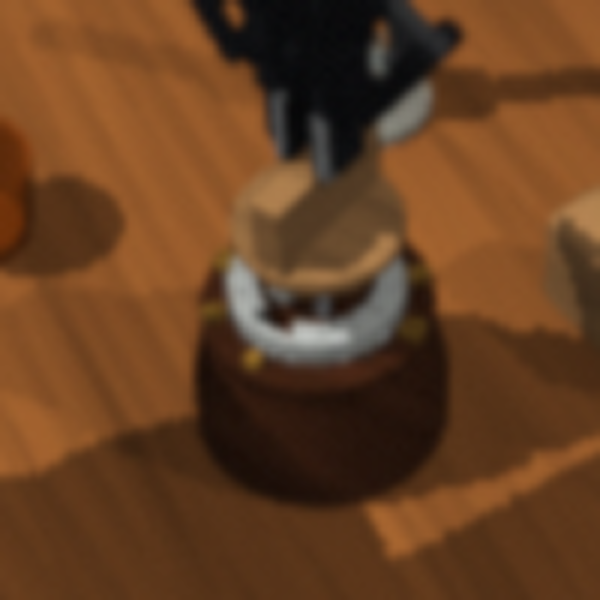

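View pics/l2.png

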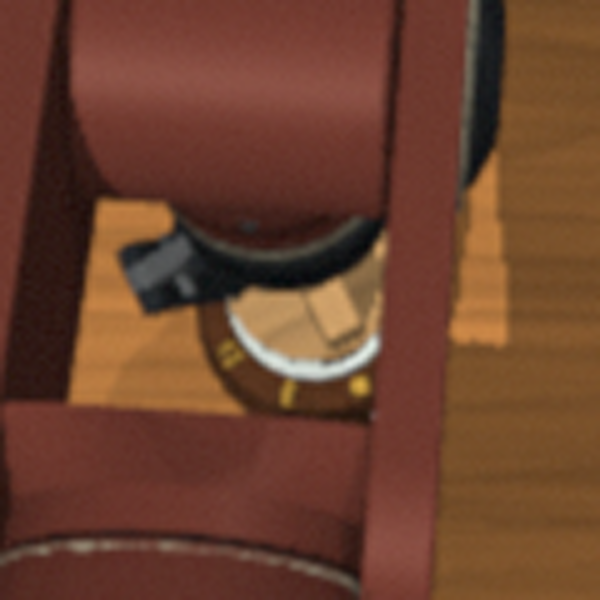

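```bash
cat > m.py <<'E'
from h import *
from scipy.optimize import least_squares
def fixr(P,r,c0=(.6,.049)):
    P=np.array(P); return least_squares(lambda c: np.hypot(*(P-c).T)-r,c0).x
E
python3 -c "
from m import *
T=cam('top');S=cam('side')
f=lambda D,o,x,y,z,k: plane(D,(x+.5)/k-.5+o[0],(y+.5)/k-.5+o[1],z)[:2]
o=(150,130)
print('top disc',fixr([f(T,o,*p,.128,5) for p in [(230,293),(240,320),(258,340),(280,354),(310,361),(340,355),(365,345),(378,333)]],.0375))
print('top collar',fixr([f(T,o,*p,.090,5) for p in [(232,325),(250,350),(275,370),(305,380),(335,379),(360,368),(378,350)]],.0385))
o=(190,120)
print('side disc(bottom edge)',fixr([f(S,o,*p,.120,6) for p in [(235,240),(250,268),(280,286),(310,292),(350,286),(385,268),(403,240)]],.0375))
print('side collar',fixr([f(S,o,*p,.090,6) for p in [(226,285),(235,315),(260,340),(300,350),(340,350),(380,335),(405,310),(410,275)]],.0385))
P=[f(T,o2,*p,.164,5) for o2 in[(150,130)] for p in[(304,294),(328,348),(338,280),(360,330)]]
for a,b in((0,1),(2,3)): v=P[a]-P[b];print(np.arctan2(v[1],v[0]))
c=(P[1]+P[3])/2; print('end->centre',c+.035*np.array([np.cos(.48),np.sin(.48)]))
print(ctrl.get_obs()['tool_pos'])
"
```

```text
top disc [0.60056344 0.04559965]
top collar [0.59780358 0.0477189 ]
side disc(bottom edge) [0.60258975 0.05248024]
side collar [0.59855517 0.04653402]
0.44576904281716345
0.43920051550381173
end->centre [0.5980473  0.04751029]
[0.60155279 0.04857677 0.13695674]
```

Emit:
apply_moves(rows=[[-0.2, -0.15, 0, 0, 0, 0], [-0.2, -0.15, 0.5, 0, 0, 0], [-0.2, -0.15, 1, 0, 0, 0], [-0.2, -0.15, 1.5, 0, 0, 0], [-0.2, -0.15, 1.9, 0, 0, 0], [-0.2, -0.15, 1.9, 0, 0, 0]])

```text
t: 9.55
tool_pos: [0.5984, 0.049, 0.1166]
tool_rot: [-3.051, -0.749, -0.006]
contact_force: [-0.1, -0.5, -0.8]
opening: 0.0126
```

```bash
python3 -c "
from h import *
goto(.599,.049,.109,.48)
d=cam('side');crop(d['color'],190,120,290,220,6,'pics/n.png')
d=cam('top');crop(d['color'],150,130,270,250,5,'pics/n2.png')"
```

```text
row [0.05 0.03 0.76] [ 0.01  -0.04   0.014] | pos [0.5984 0.049  0.1166] yaw 0.4812 F [-0.1 -0.5 -0.8] open 0.0126 t 9.55 q [-0.04  0.06  1.76  0.    1.32  1.05]
```

View pics/n.png

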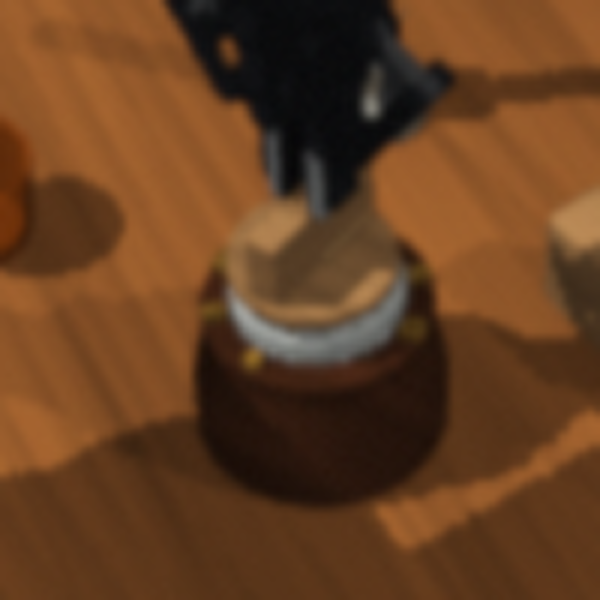

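View pics/n2.png

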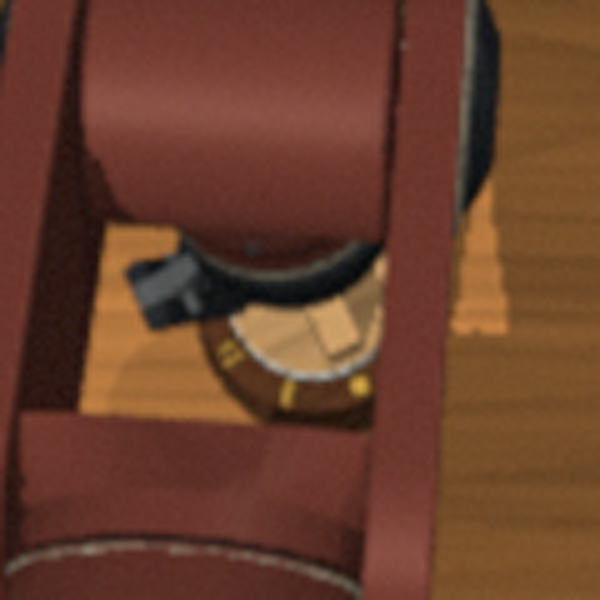

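The fin points at the pip (360,385), and the plug is already about 5 mm into the mouth with no contact force. I continue down.

Emit:
apply_moves(rows=[[0.05, 0, 0.3, 0, 0, 0], [0.05, 0, 0.6, 0, 0, 0], [0.05, 0, 0.8, 0, 0, 0], [0.05, 0, 0.9, 0, 0, 0], [0.05, 0, 0.9, 0, 0, 0]])

```text
t: 10.15
tool_pos: [0.5997, 0.0493, 0.1092]
tool_rot: [3.051, 0.749, 0.009]
contact_force: [-0.7, 0.5, 1.3]
opening: 0.0126
```

```bash
python3 -c "
from h import *
goto(.599,.049,.109,.48)
d=cam('side');crop(d['color'],190,120,290,220,6,'pics/o.png')"
```

```text
row [-0.08 -0.01  0.02] [ 0.022 -0.06   0.015] | pos [0.5997 0.0493 0.1092] yaw 0.4813 F [-0.7  0.5  1.3] open 0.0126 t 10.15 q [-0.04  0.07  1.76  0.    1.3   1.05]
```

View pics/o.png

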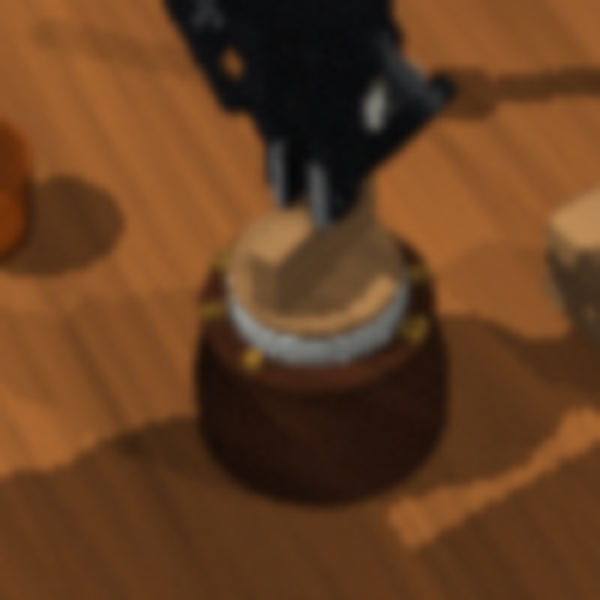

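Emit:
apply_moves(rows=[[-0.05, 0, 0.1, 0, 0, 0], [-0.05, 0, 0.2, 0, 0, 0], [-0.05, 0, 0.2, 0, 0, 0], [-0.05, 0, 0.2, 0, 0, 0]])

```text
t: 10.6
tool_pos: [0.6, 0.0491, 0.1092]
tool_rot: [3.05, 0.749, 0.011]
contact_force: [-3.2, 0.4, 7.6]
opening: 0.0123
```

```bash
python3 -c "
from h import *
goto(.599,.049,.109,.48);print(ctrl.get_obs()['wrist_torque'])"
```

```text
row [-0.1  -0.04  0.02] [ 0.029 -0.079  0.015] | pos [0.6    0.0491 0.1092] yaw 0.4813 F [-3.2  0.4  7.6] open 0.0123 t 10.6 q [-0.04  0.07  1.76  0.    1.3   1.05]
[ 0.11595638  0.65459361 -0.05544981]
```

The cap is seated: TCP z stays at 109.2 mm while the force rises to 7.6 N. Now I twist clockwise (+rz) in steps and check part-way.

Emit:
apply_moves(rows=[[-0.08, 0, 0.1, 0, 0, 0.5], [-0.08, 0, 0.1, 0, 0, 1], [-0.08, 0, 0.1, 0, 0, 1.5], [-0.08, 0, 0.1, 0, 0, 2], [-0.08, 0, 0.1, 0, 0, 2.5], [-0.08, 0, 0.1, 0, 0, 3], [-0.08, 0, 0.1, 0, 0, 3.5], [-0.08, 0, 0.1, 0, 0, 4], [-0.08, 0, 0.1, 0, 0, 4], [-0.08, 0, 0.1, 0, 0, 4]])

```text
t: 11.6
tool_pos: [0.6002, 0.0491, 0.1092]
tool_rot: [-3.134, -0.209, -0.015]
contact_force: [0.7, 1.5, 4.0]
opening: 0.0121
```

```bash
python3 -c "
from h import *
goto(.599,.049,.109,-.223);print(ctrl.get_obs()['wrist_torque'])
d=cam('side');crop(d['color'],190,120,290,220,6,'pics/p.png')"
```

```text
row [-0.12 -0.01  0.02] [-0.021 -0.112  4.083] | pos [0.6002 0.0491 0.1092] yaw 0.1333 F [0.7 1.5 4. ] open 0.0121 t 11.6 q [-0.04  0.07  1.76  0.    1.3   1.39]
[ 0.3225355  -0.07191182  0.04216231]
```

View pics/p.png

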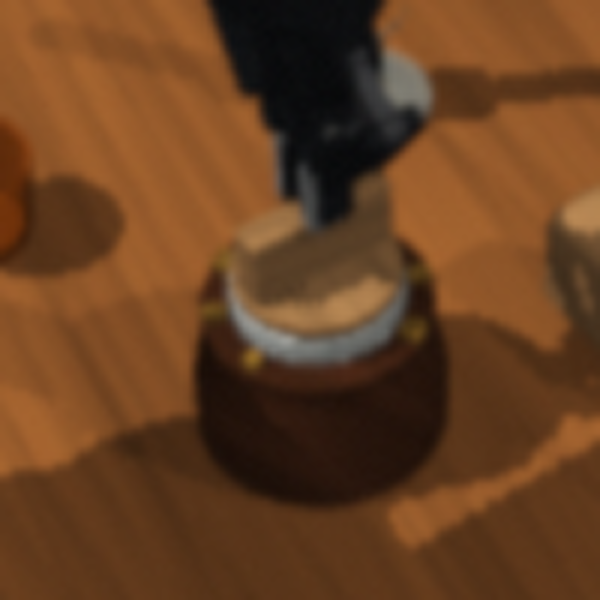

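The cap turns with the jaws, stays home, and the spring torque is starting to show. I continue another 4.1 units.

Emit:
apply_moves(rows=[[-0.1, 0, 0.1, 0, 0, 0.5], [-0.1, 0, 0.1, 0, 0, 1], [-0.1, 0, 0.1, 0, 0, 1.5], [-0.1, 0, 0.1, 0, 0, 2], [-0.1, 0, 0.1, 0, 0, 2.5], [-0.1, 0, 0.1, 0, 0, 3], [-0.1, 0, 0.1, 0, 0, 3.5], [-0.1, 0, 0.1, 0, 0, 4], [-0.1, 0, 0.1, 0, 0, 4.1], [-0.1, 0, 0.1, 0, 0, 4.1], [-0.1, 0, 0.1, 0, 0, 4.1], [-0.1, 0, 0.1, 0, 0, 4.1]])

```text
t: 12.85
tool_pos: [0.6002, 0.0489, 0.1092]
tool_rot: [-3.119, 0.351, -0.019]
contact_force: [1.6, 2.7, 5.8]
opening: 0.0123
```

```bash
python3 -c "
from h import *
goto(.599,.049,.109,-.223);print(ctrl.get_obs()['wrist_torque'])
d=cam('side');crop(d['color'],190,120,290,220,6,'pics/q.png')
cv2.imwrite('pics/q3.png',d['color'])
d=cam('top');crop(d['color'],150,130,270,250,5,'pics/q2.png')"
```

```text
row [-0.12  0.02  0.01] [-0.047 -0.131 -0.01 ] | pos [0.6002 0.0489 0.1092] yaw -0.2239 F [1.6 2.7 5.8] open 0.0123 t 12.85 q [-0.04  0.07  1.76  0.    1.3   1.75]
[ 0.28844633 -0.10693539  0.08021642]
```

View pics/q.png

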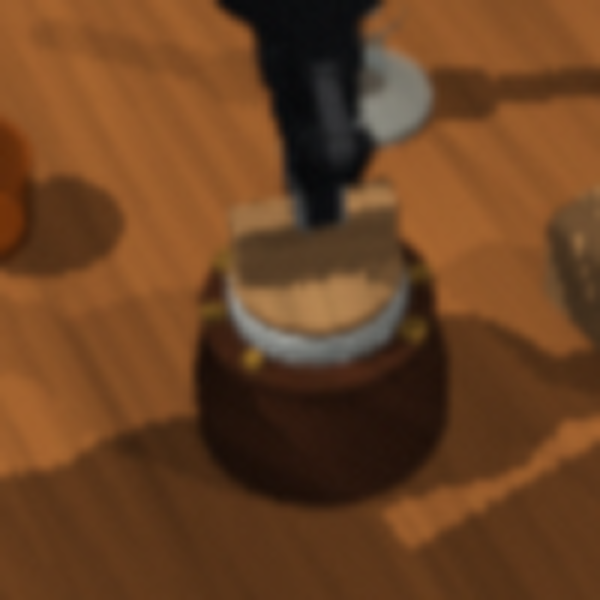

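View pics/q2.png

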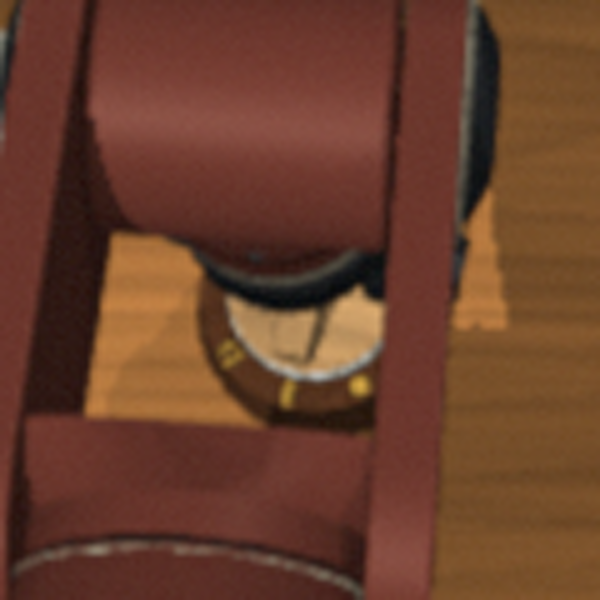

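View pics/q3.png

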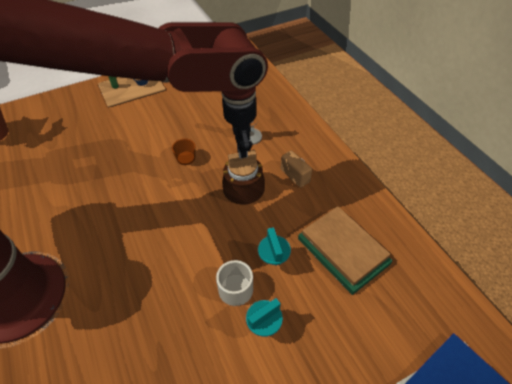

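```bash
python3 -c "
from m import *
S=cam('side');T=cam('top')
f=lambda D,o,x,y,z,k: plane(D,(x+.5)/k-.5+o[0],(y+.5)/k-.5+o[1],z)[:2]
o=(190,120)
P=[f(S,o,*p,.136,6) for p in[(400,209),(236,240),(392,183),(230,210)]]
for a,b in((0,1),(2,3)): v=P[a]-P[b];print('angle',np.arctan2(v[1],v[0]),np.linalg.norm(v))
print('fin centre',np.mean(P,0))
P=[f(T,(150,130),*p,.136,5) for p in[(325,308),(308,359)]];v=P[0]-P[1];print('top edge',np.arctan2(v[1],v[0]))
o=ctrl.get_obs();print(o['tool_pos'],o['contact_force'],o['wrist_torque'],o['dq'].round(3),o['t'])"
```

```text
angle -0.22071663328719343 0.06970323933554513
angle -0.24791522469006486 0.06910164323485664
fin centre [0.59851878 0.0469453 ]
top edge -0.28509836783603687
[0.60021472 0.0489209  0.10918776] [0.49846558 1.32152242 5.17011804] [ 0.27381432 -0.07951231  0.09997563] [-0.001 -0.001  0.001 -0.    -0.001 -0.   ] 13.05
```

The fin measures -0.22 to -0.28 rad against -0.223 for the single bars, so it is within tolerance. The arm is still and pressing with about 5 N. I hand in.

```bash
python3 -c "
from h import *
print(ctrl.finish_job()); o=ctrl.get_obs(); print(o['t'],o['tool_pos'],o['contact_force'],o['opening'])"
```

```text
the job is handed in; nothing more can be done
None
the job is handed in; nothing more can be done
```

I took the wooden cap from its stand, dipped the pin tip about 23 mm below the scent pot's rim, and seated the cap in the socket with its fin in line with the pips. I then twisted it 0.70 rad clockwise and handed in at about 13 s, still gripping and pressing it down. `finish_job` reports no verdict.

**Last checks that agreed:**
- **Seating:** The tool stopped at a height of 109.2 mm and stayed there as the downward push rose to about 8 N, which is the fully home height. The push was about 5 N at the end.
- **Fin angle:** The jaws stood at -0.224 rad, and the fin's edges in the side view measured -0.22 and -0.25 rad. The single-bar marks are at -0.223 rad.
- **Hold:** The wrist felt a steady twist of 0.08 to 0.10 N m, and the arm was still. I could not measure the ring's own angle.
- **Scene:** In the last side picture the pot stands upright in its place, and the books and clock look untouched. The candlestick is partly hidden behind the gripper, but what shows of it has not moved.

**Checks that disagreed:**
- **Fin in the top view:** A short edge of the fin, mostly hidden by the arm, gave -0.29 rad. That is 0.06 rad off the marks, inside the 0.17 rad limit.
- **Cap centring:** Image estimates of the cap's centre scattered by 2 to 4 mm between the views.
- **Jaw opening:** It read about 12 mm on the 16 mm fin throughout, but the grip held.

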